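Hold the trackball's ball out for its stock photograph

ROBOT

A 7-joint arm with a two-finger parallel gripper is mounted at the origin on the work surface. World frame = base frame: x ahead of the robot, y to its left, z up, the work surface at z = 0. Lengths are in m, angles in rad, forces in N, time in s.
With the tool pointing down it reaches from about 0.35 to 0.9 m from the base axis. Payload 8.1 kg.
Tool frame: the origin (TCP) lies at the centre of the arm's flange, where the gripper is bolted on; the fingertips stand 178 mm ahead of it and the grasp point (between the pads) lies 159 mm ahead of it; z points along the fingers, y is the direction in which the jaws open and shut (so a half turn about z gives the same grasp; the last joint's range is limited). The gripper opens to 92 mm and grips with 3 to 60 N. Pads are 19 mm wide; open, the fingers measure 130 mm over their backs; the gripper's body (75 mm by 190 mm) begins 47 mm behind the grasp point.
Start: joints at [1.003, 0.434, 0.025, 1.573, -0.012, 1.134, -0.075], TCP at [0.28, -0.559, 0.405] pointing down, gripper open.
Joint ranges: [-2.62, 2.62], [-0.44, 2.09], [-1.27, 1.32], [0.08, 2.57], [-1.32, 4.46], [0.12, 2], [-2.74, 2.74]. Speed limits (rad/s): [2.22, 2.22, 3.01, 3.01, 3.14, 3.14, 3.14].

INTERFACE

Orientations are given as a rotation vector (axis times angle).
In Python, from cell import arm gives the robot as it stands. The module is installed in compiled form; this text tells all that it offers.
- The arm moves only by the tool move_arm, never from a script. Its argument "steps" is a list of rows, each a list of 4 numbers: the shift along the tool's x, y, z in mm, then the turn about the tool's z in rad. In form: [[x, y, z, twist], ...]. A call has 1 to 20 rows; each row is the pose to reach, as a shift and turn from the pose commanded when the call began, along the tool's axes at that moment; what a row does not reach only later rows make up. A row lasts 1/8 s, in which the tool goes at most 62.5 mm and 10.7 degrees, less where a joint would pass 70% of its speed; a pose out of reach is approached as far as the arm can. A call with a gripper value outside its range is refused whole. "grip" is the finger opening in mm, from 0 to 91.8, set as the call begins (left out, the last holds). The fingers move at their own pace and stop on an object; "grip_force" is the grip in N (left out, the last holds). Time passes only in rows, so rows that repeat a pose let the fingers close. It gives the time, the measured TCP pose, the force and the opening at its end, in the units of the state.
- arm.observe(): the state, without advancing time (a new reading comes with each control period).
- arm.get_image(name): name is "scene" or "top"; returns the picture (420x560x3 uint8, red, green, blue); there is no depth.
- arm.camera_info(name): a dict with "mtx" (3x3 intrinsics, pixels), "dist_coeffs" ([k1, k2, p1, p2, k3] as OpenCV has them; the pictures are not rectified), "pose" (4x4, takes a point from camera to world coordinates). Camera axes: x right, y down, z forward; pixel columns grow to the right and rows downward; lengths in m; the calibration is good to about 2 mm. A picture is of the moment at which its call begins. camera_info takes no time and is no camera call.
- arm.sign_off(): hands the job in, once; it reports no verdict.
The state is a dict: "clock": time; "joints": joint angles; "dq": joint speeds; "joint_efforts": joint torques, N m; "position": TCP position; "ee_rot": TCP orientation; "force": force on the tool from outside, world axes, zero at the start; "ft_torque": the same for the moment, N m; "width": opening from 0.0 (shut) to 1.0 (fully open).
Only numpy, scipy, OpenCV 4.12 (cv2) and the standard library are available. Lean on these libraries where they do the work, as an engineer would, in place of code of your own. Each camera call takes 0.05 s, during which the arm holds its last target.

TASK

Slide the window on top of the clear case fully open, then lift the dish with the loose ball out by its arch handle, gently, so that the ball never runs to the dish's rim. Carry it over the round black mat, turn it a quarter turn (either way) so that the arch's bar lies crosswise to the length of the case, and finish while still holding it in the gripper, level and still, over the middle of the mat with its underside about 10 cm above the table and the ball in the middle of the dish. Leave the window open and do not disturb the tape roll or the carton.

Things in the scene. Friction and masses are not known exactly. Their poses are not given: they have to be found in the camera images.
- case: clear-walled dust case with aluminium edges and a dark rubber floor in its bay, fixed to the table (either left or right of the robot), 400 long (its x axis) x 214 wide (its y axis) x 104 high over its rails; origin at the centre of its underside, z up. Walls 5 thick, 90 high; floor 6 thick. The half on its -x side is the open bay that the window covers (inside: x -195 to 0, y -100 to 100); the half on its +x side has a fixed white roof.
- bay_floor (a point): point on the bay's floor near which the dish stands at the start (within 12 mm each way), at (-110, 0, 6) in the case's frame
- window (a joint): sliding window of the case, clear pane 190 x 206 x 5 in an aluminium frame, underside 96 above the table; 0 = shut over the bay, grows as it slides along the case's +x axis over the fixed roof, stop at 0.185 m = fully open. It stays where it is left; it takes about 2 N to slide.
- window_handle (a point): centre of the window's straight handle bar, which lies across the case (along the case's y axis), 80 long, 12 thick (along the case's x), 14 high, 128 above the table, 25 clear beneath it; moves with the window, shut at x = -100 in the case's frame
- dish_bar (a point): centre of the grip bar of the dish's arch handle: straight horizontal bar 74 long (along the dish's x axis), 14 wide (y), 14 high (z), 70 above the dish's underside and right over the dish's middle, two 8 mm legs down to the rim at its ends. At the start the bar lies along the case's length (within 0.12 rad) in the closed bay. Axes are the dish's, z up.
- dish: the dish with arch handle, plain aluminium, about 0.16 kg, 110 diameter, rim 22 high, inside a shallow 10 degree cone that rises from the middle to the rim; 77 high over the arch. Origin at the centre of its underside, x along the bar, z up
- dish_middle (a point): lowest point of the dish's inside, 6 above its underside, on its centre line; axes as the dish's
- ball_center (a point): centre of the loose ball, 30 diameter, black plastic, 0.03 kg; it rests in the middle of the dish, 21 above the dish's underside
- ball: the same loose ball (its axes turn as it rolls; use ball_center for its place)
- mat: round black rubber mat, 160 diameter, 3 thick, fixed flat on the table on the other side from the case; origin at the centre of its underside
- tape: bystander: roll of brown tape lying flat, 68 diameter, 24 high, origin at the centre of its underside
- carton: bystander: small cardboard box 50 x 60 x 60 high, origin at the centre of its underside
Not all that is in view belongs to the job. Of the things like the mat, leave any that is green, purple or red; of the rest the larger one is meant.

How it is judged:
On the way, in this order (a step that is already met when the one before it is completed fails the run):
1. the window is slid open with the dish still standing in the case (value of joint window above 0.165 m and height (world z) of dish below 0.012 m), for 0.2 s.
2. the dish is held clear above the case, level, with the ball in it (height (world z) of dish above 0.095 m and contact force between the fingers and dish above 0.5 N and contact force between dish and case below 0.1 N and angle between dish's own z axis and vertical below 0.15 rad and horizontal distance between ball_center and dish_middle below 0.03 m and z of ball_center in the frame of dish_middle between 0 and 0.03 m), for 0.2 s.
At the end, for the whole second after the job is handed in: Gripper alone holds the dish still: within 30 mm over the mat centre, underside 70-130 mm up, bar within 0.2 rad of the case y axis, tilt under 0.1 rad, ball at rest within 10 mm of the middle, untouched by fingers; window at least 165 mm open (horizontal distance between dish and mat below 0.03 m and height (world z) of dish between 0.07 and 0.13 m and angle between the x axis of dish and the y axis of case, either way round below 0.2 rad and angle between dish's own z axis and vertical below 0.1 rad and horizontal distance between ball_center and dish_middle below 0.01 m and z of ball_center in the frame of dish_middle between 0.005 and 0.025 m and linear speed of dish below 0.03 m/s and angular speed of dish below 0.2 rad/s and linear speed of ball below 0.04 m/s and contact force between the fingers and dish above 0.5 N and contact force between dish and case below 0.1 N and contact force between dish and mat below 0.1 N and contact force between the fingers and ball below 0.1 N and value of joint window above 0.165 m); the arm keeps its last pose, push and grip.
It fails at once if the ball runs to the dish's rim (more than 30 mm from its middle) or out of it (distance between ball_center and dish_middle above 0.0335 m).
It fails at once if the dish is tilted by more than 0.25 rad (angle between dish's own z axis and vertical above 0.25 rad).
It fails at once if the tape roll or the carton is moved by more than 15 mm (distance of any of tape, carton from where it was at the start of the episode above 0.015 m).
It also fails if it takes over 72 s, if anything falls off the work surface, if the arm or the gripper's body presses on something with over 40 N, if the wrist force passes 120 N, or if a joint passes its speed limit or range.

## Working session

There is one attempt and no reset: what is moved stays moved. The work goes in short steps, Python scripts to look and compute and a tool call to move; the robot and the scene stay as the last step left them, time stands still between calls to the robot, and variables do not carry over. Pictures are saved under pics/ and viewed, and the job is handed in when it is done.

Besides the shell and the picture viewer there is one more tool, called after "Call:" as name([rows], argument=value, ...), one row to a line, values as JSON. move_arm: Moves the arm, as the interface text tells. Its arguments: {"type":"object","properties":{"steps":{"type":"array"},"grip":{"type":"number"},"grip_force":{"type":"number"}},"required":["steps"]}

```bash
mkdir -p pics; python3 - <<'E'
from cell import arm
import cv2,numpy as np
print(arm.observe())
for n in("scene","top"):
    im=arm.get_image(n);cv2.imwrite(f"pics/{n}0.png",im[:,:,::-1]);c=arm.camera_info(n);print(n,c)
E
```

```text
{'clock': 0.0, 'joints': array([ 1.0033835 ,  0.43521891,  0.02499338,  1.57406628, -0.0116076 ,
        1.13397928, -0.07510148]), 'dq': array([-0.00020929, -0.00093491,  0.00090506, -0.00113708, -0.00047824,
        0.00118815, -0.00033963]), 'joint_efforts': array([ 3.43617212e-04, -6.67854095e+01,  9.84562151e-01, -3.14461398e+01,
       -6.07211539e-02,  4.26500116e-02,  1.62053266e-04]), 'position': array([ 0.28002654, -0.55851415,  0.40395943]), 'ee_rot': array([-3.05575634e+00, -7.23096455e-01,  7.64799648e-04]), 'force': array([-0.15462426, -0.20122292,  0.05604903]), 'ft_torque': array([ 0.02098972,  0.05567266, -0.01707157]), 'width': 1.0024133621770586}
scene {'mtx': array([[455.77135767,   0.        , 286.44519228],
       [  0.        , 455.77135767, 214.91771337],
       [  0.        ,   0.        ,   1.        ]]), 'dist_coeffs': array([-0.09660141,  0.        ,  0.        ,  0.        ,  0.        ]), 'pose': array([[ 0.69187382,  0.58823364, -0.41867864,  0.99556528],
       [ 0.72199944, -0.55945413,  0.4070969 , -0.46780505],
       [ 0.0052366 , -0.58394543, -0.81177603,  0.92807738],
       [ 0.        ,  0.        ,  0.        ,  1.        ]])}
top {'mtx': array([[435.29060586,   0.        , 282.28692624],
       [  0.        , 435.29060586, 203.78987029],
       [  0.        ,   0.        ,   1.        ]]), 'dist_coeffs': array([-0.09009723,  0.        ,  0.        ,  0.        ,  0.        ]), 'pose': array([[ 1.84255258e-02, -9.88319734e-01,  1.51276581e-01,
         4.20650413e-01],
       [-9.99830235e-01, -1.82083057e-02,  2.82112320e-03,
        -7.12171322e-02],
       [-3.36814961e-05, -1.51302880e-01, -9.88487449e-01,
         1.06238284e+00],
       [ 0.00000000e+00,  0.00000000e+00,  0.00000000e+00,
         1.00000000e+00]])}
```

View pics/scene0.png

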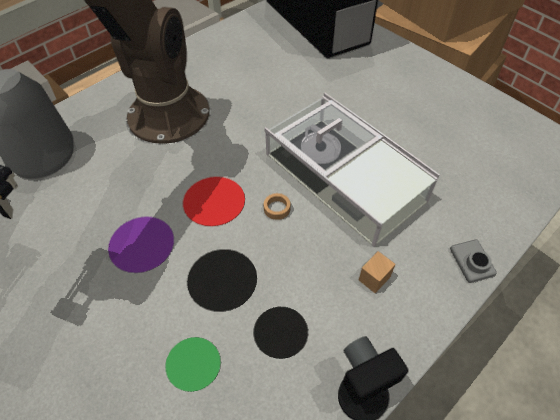

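View pics/top0.png

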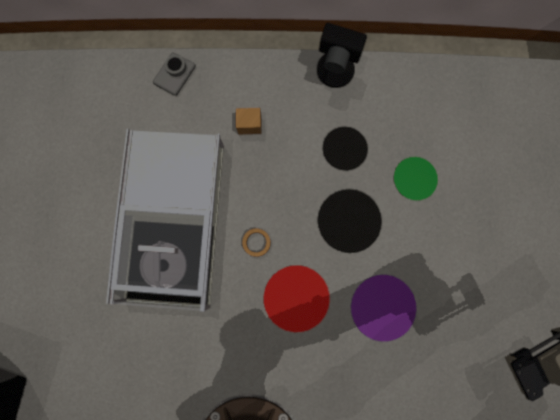

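The top view shows mat-like discs at (350,220) large black, (345,148) small black, (297,298) red, (384,308) purple and (416,178) green. I choose the large black one at (350,220). The case is on the left, with the window handle at about (157,249), the dish at (163,265), the tape at (256,242) and the carton at (248,120). Next I'll check with close crops.

```bash
cat > h.py <<'E'
import cv2,numpy as np
from cell import arm
def ray(n,uv):
    c=arm.camera_info(n)
    p=cv2.undistortPoints(np.array(uv,float).reshape(-1,1,2),c["mtx"],c["dist_coeffs"]).reshape(-1,2)
    d=np.c_[p,np.ones(len(p))]@c["pose"][:3,:3].T
    return c["pose"][:3,3],d
def onz(n,uv,z):
    o,d=ray(n,uv); return o+d*((z-o[2])/d[:,2])[:,None]
def proj(n,P):
    c=arm.camera_info(n);T=np.linalg.inv(c["pose"])
    return cv2.projectPoints(np.array(P,float).reshape(-1,3),cv2.Rodrigues(T[:3,:3])[0],T[:3,3],c["mtx"],c["dist_coeffs"])[0].reshape(-1,2)
def tri(uv1,uv2):
    o1,d1=ray("scene",[uv1]);o2,d2=ray("top",[uv2]);d1=d1[0];d2=d2[0]
    s=np.linalg.lstsq(np.c_[d1,-d2],o2-o1,rcond=None)[0]
    a=o1+s[0]*d1;b=o2+s[1]*d2;return (a+b)/2,np.linalg.norm(a-b)
E
python3 - <<'E'
from h import *
t=cv2.imread("pics/top0.png");s=cv2.imread("pics/scene0.png")
cv2.imwrite("pics/tc.png",cv2.resize(t[120:320,95:235],None,fx=4,fy=4,interpolation=cv2.INTER_CUBIC)[:, :][0:800:1][:800] if 0 else cv2.resize(t[120:320,95:235],(560,800),interpolation=cv2.INTER_CUBIC)[0:800])
a=cv2.resize(t[200:315,95:235],None,fx=5,fy=5,interpolation=cv2.INTER_CUBIC);cv2.imwrite("pics/tc1.png",a)
a=cv2.resize(s[90:245,260:445],None,fx=3.8,fy=3.8,interpolation=cv2.INTER_CUBIC);cv2.imwrite("pics/sc1.png",a)
# mat, tape, carton
hsv=cv2.cvtColor(t,cv2.COLOR_BGR2HSV)
m=((hsv[...,2]<40)*255).astype(np.uint8)
for c in cv2.findContours(m,0,2)[0]:
    if cv2.contourArea(c)>800: 
        e=cv2.fitEllipse(c);print(e,onz("top",[e[0]],0.003))
m=(((hsv[...,0]>8)&(hsv[...,0]<22)&(hsv[...,1]>110)&(hsv[...,2]>60))*255).astype(np.uint8)
for c in cv2.findContours(m,0,2)[0]:
    if cv2.contourArea(c)>200 : x=cv2.minAreaRect(c);print(x,onz("top",[x[0]],0.04))
E
```

```text
((3.877593994140625, 396.04461669921875), (37.019039154052734, 54.784828186035156), 17.839717864990234) [[0.09417567 0.60447297 0.003     ]]
((532.9609985351562, 365.30572509765625), (41.178688049316406, 65.46672821044922), 21.543746948242188) [[ 0.19590392 -0.68631152  0.003     ]]
((349.2051696777344, 220.66146850585938), (60.95952606201172, 62.355857849121094), 137.27622985839844) [[ 0.54393797 -0.23309419  0.003     ]]
((344.6860046386719, 148.0632781982422), (41.34865951538086, 43.26078796386719), 108.1852798461914) [[ 0.72770943 -0.22278835  0.003     ]]
((339.6422119140625, 52.09937286376953), (43.70303726196289, 70.3707046508789), 14.030070304870605) [[ 0.99008919 -0.2119325   0.003     ]]
((256.0, 242.0), (26.0, 26.0), 90.0) [[ 0.48527089 -0.00828679  0.04      ]]
((248.0, 118.0), (20.0, 24.0), 90.0) [[0.78905885 0.01998006 0.04      ]]
```

View pics/tc1.png

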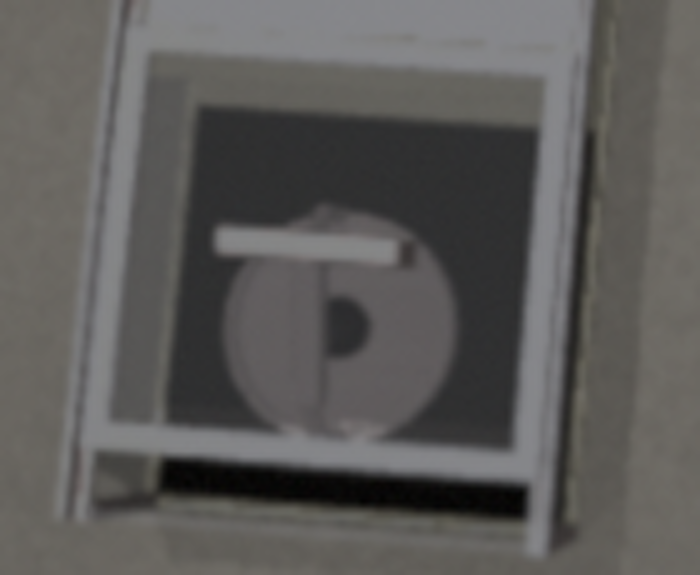

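View pics/sc1.png

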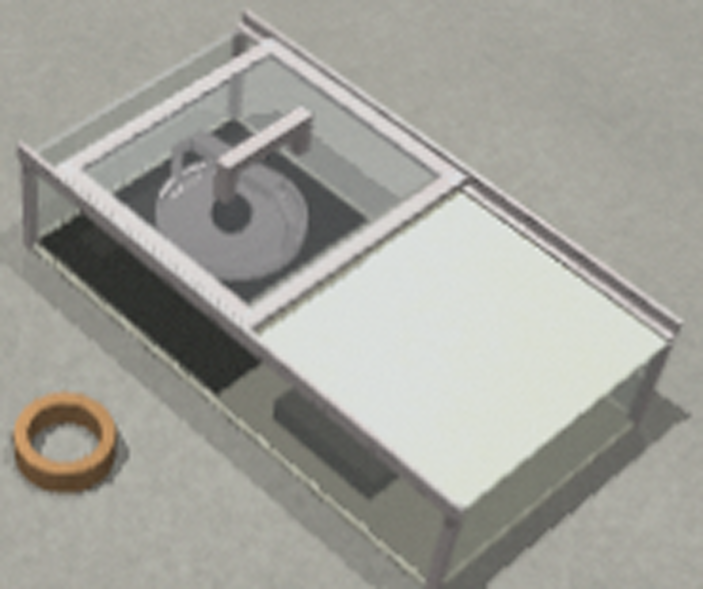

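```bash
python3 - <<'E'
from h import *
np.set_printoptions(precision=4,suppress=True)
T=lambda x,y:(95+x/5,200+y/5)
S=lambda x,y:(260+x/3.8,90+y/3.8)
print("handle ends",onz("top",[T(214,239),T(400,250)],.135))
print("handle sc",onz("scene",[S(222,160),S(306,112)],.135))
print("rail L",onz("top",[(128,131),(109,303)],.104),"R",onz("top",[(219,136),(207,309)],.104))
print("rail sc near(R)",onz("scene",[S(22,148),S(455,512)],.104),"far",onz("scene",[S(245,14),S(680,325)],.104))
print("ball",tri(S(232,215),T(347,328)),onz("top",[T(347,328)],.027),onz("scene",[S(232,215)],.027))
print("dish circle top",onz("top",[T(341,326)],.028))
print("bar edge R",onz("top",[T(326,222),T(326,425)],.083))
print(onz("top",[T(308,310)],.083))
t=cv2.imread("pics/top0.png")
a=cv2.resize(t[235:295,135:195],None,fx=10,fy=10,interpolation=cv2.INTER_CUBIC);cv2.imwrite("pics/tc2.png",np.clip(a.astype(float)*1.8,0,255).astype(np.uint8))
s=cv2.imread("pics/scene0.png")
a=cv2.resize(s[105:175,290:350],None,fx=8,fy=8,interpolation=cv2.INTER_CUBIC);cv2.imwrite("pics/sc2.png",a)
E
```

```text
handle ends [[0.4613 0.2397 0.135 ]
 [0.4586 0.1586 0.135 ]]
handle sc [[0.4586 0.1622 0.135 ]
 [0.4654 0.2364 0.135 ]]
rail L [[0.7315 0.2925 0.104 ]
 [0.3401 0.3076 0.104 ]] R [[0.7218 0.0794 0.104 ]
 [0.3339 0.0902 0.104 ]]
rail sc near(R) [[0.3359 0.0963 0.104 ]
 [0.7316 0.0761 0.104 ]] far [[0.3434 0.3096 0.104 ]
 [0.7395 0.2928 0.104 ]]
ball (array([0.427 , 0.2117, 0.0247]), np.float64(0.005141246520594712)) [[0.4255 0.2089 0.027 ]] [[0.4296 0.2124 0.027 ]]
dish circle top [[0.4263 0.2116 0.028 ]]
bar edge R [[0.4725 0.206  0.083 ]
 [0.3819 0.2011 0.083 ]]
[[0.4328 0.212  0.083 ]]
```

View pics/tc2.png

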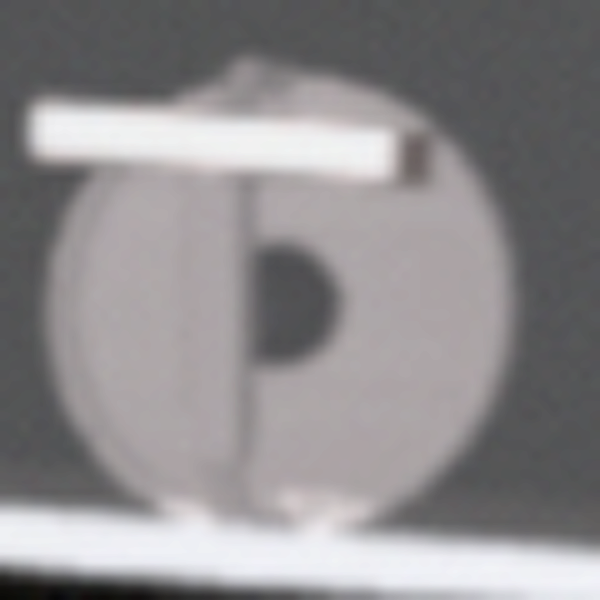

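View pics/sc2.png

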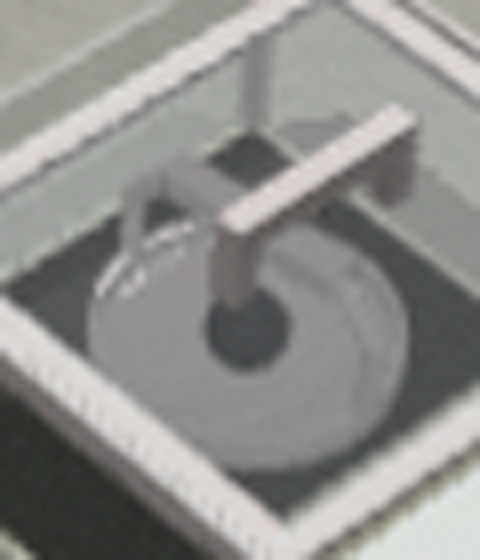

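```bash
cat >> h.py <<'E'
from scipy.spatial.transform import Rotation as R
def pose():
    o=arm.observe();r=R.from_rotvec(o["ee_rot"]).as_matrix()
    return o["position"],r,np.arctan2(r[1,1],r[0,1])
def rows(target,yang):
    p,r,y=pose();d=r.T@(np.array(target)-p)*1000
    tw=-((yang-y+np.pi)%(2*np.pi)-np.pi)
    print("pos",p.round(4),"yang",round(y,4),"z",r[:,2].round(4),"shift",d.round(1),"twist",round(tw,4))
E
python3 - <<'E'
from h import *
rows([.460,.1995,.36],-.04)
E
```

```text
pos [ 0.28   -0.5585  0.404 ] yang -1.1061 z [-7.0e-04  1.2e-03 -1.0e+00] shift [ 500.6 -596.9   44.8] twist -1.0661
```

Call:
move_arm([
  [15,-18,1,-0.03],
  [45,-54,4,-0.1],
  [80,-96,7,-0.17],
  [120,-143,11,-0.25],
  [160,-191,14,-0.34],
  [200,-239,18,-0.43],
  [240,-286,21,-0.51],
  [280,-334,25,-0.6],
  [320,-382,29,-0.68],
  [360,-430,32,-0.77],
  [400,-477,36,-0.85],
  [435,-519,39,-0.93],
  [465,-555,42,-0.99],
  [488,-582,44,-1.04],
  [500,-596,45,-1.065],
  [500.6,-597,45,-1.066],
  [500.6,-597,45,-1.066],
], grip=60)

```text
clock: 2.22
position: [0.46, 0.1979, 0.3595]
ee_rot: [2.267, 2.174, -0.002]
force: [-0.7, -0.5, -0.1]
width: 0.65
```

```bash
python3 - <<'E'
from h import *
rows([.460,.1995,.29],-.04); print(arm.observe()["joints"],arm.observe()["width"])
a=arm.get_image("scene");b=arm.get_image("top")
cv2.imwrite("pics/s1.png",cv2.resize(a[0:220,200:480],None,fx=2.5,fy=2.5)[:,:,::-1])
cv2.imwrite("pics/t1.png",cv2.resize(b[120:320,60:260],None,fx=3,fy=3)[:,:,::-1])
E
```

```text
pos [0.46   0.1979 0.3595] yang -0.0421 z [-5.0e-04 -1.2e-03 -1.0e+00] shift [ 1.7 -0.1 69.5] twist -0.0021
[-0.04161286  0.34803049 -0.60016182  1.89194019  0.23605445  0.97303137
 -0.7901915 ] 0.6498108316410035
```

View pics/s1.png

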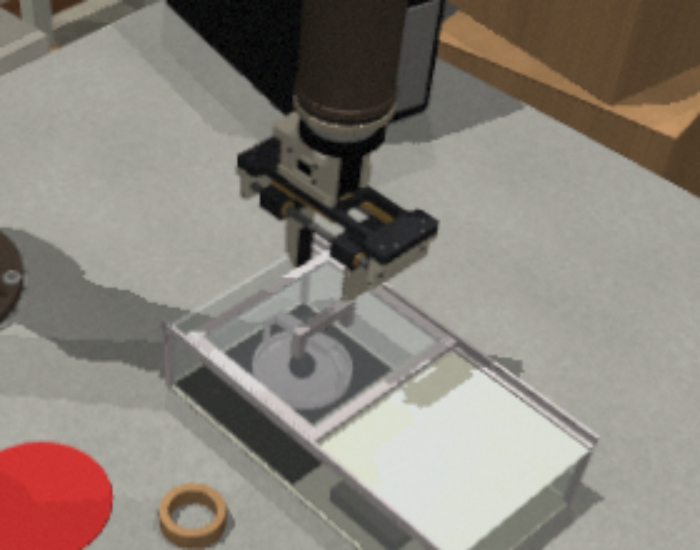

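View pics/t1.png

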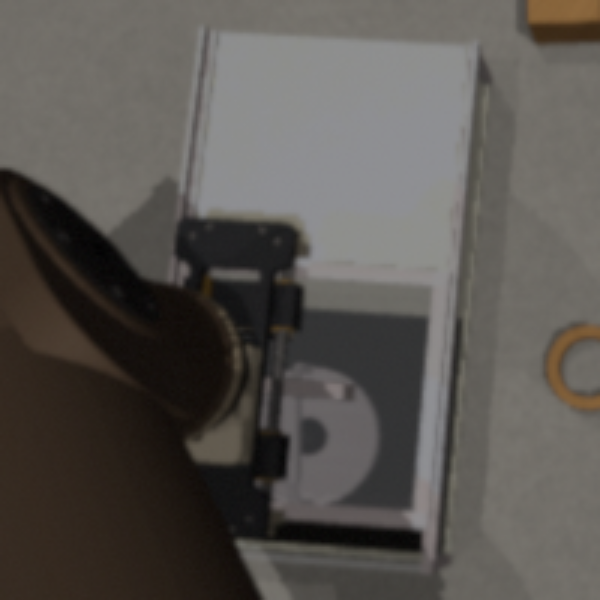

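The gripper is above the handle bar: scene crop finger pair at about (325,265), bar at (322,330). I'll lower and close it.

Call:
move_arm([
  [1,0,12,0],
  [1,0,30,0],
  [1,0,48,0],
  [1,0,62,0],
  [1,0,69,0],
  [1,0,69,0],
  [1,0,69,0],
])

```text
clock: 3.2
position: [0.4603, 0.2005, 0.2912]
ee_rot: [2.265, 2.176, 0.001]
force: [1.2, -0.5, -0.1]
width: 0.654
```

Call:
move_arm([
  [0,0,0,0],
  [0,0,0,0],
  [0,0,0,0],
  [0,0,0,0],
  [0,0,0,0],
  [0,0,0,0],
], grip=0, grip_force=8)

```text
clock: 3.95
position: [0.4602, 0.2003, 0.2907]
ee_rot: [2.266, 2.176, 0.0]
force: [0.3, -0.1, 0.1]
width: 0.129
```

Call:
move_arm([
  [0,4,0,0],
  [0,14,0,0],
  [0,28,0,0],
  [0,42,0,0],
  [0,56,0,0],
  [0,70,0,0],
  [0,84,0,0],
  [0,98,0,0],
  [0,112,0,0],
  [0,126,0,0],
  [0,138,0,0],
  [0,146,0,0],
  [0,150,0,0],
  [0,150,0,0],
])

```text
clock: 5.7
position: [0.6114, 0.1935, 0.2908]
ee_rot: [2.266, 2.174, 0.001]
force: [1.7, -4.5, 3.3]
width: 0.133
```

Call:
move_arm([
  [0,3,0,0],
  [0,6,0,0],
  [0,9,0,0],
  [0,11,0,0],
  [0,11,0,0],
])

```text
clock: 6.32
position: [0.6193, 0.194, 0.2901]
ee_rot: [-2.263, -2.176, 0.007]
force: [-10.1, -4.0, 7.6]
width: 0.131
```

Call:
move_arm([
  [0,-1,0,0],
  [0,-1,0,0],
  [0,-1,0,0],
  [0,-1,0,0],
], grip=60)

```text
clock: 6.82
position: [0.6201, 0.194, 0.2907]
ee_rot: [2.265, 2.176, 0.0]
force: [-0.3, -0.1, 1.1]
width: 0.514
```

Call:
move_arm([
  [0,-1,-15,0],
  [0,-1,-45,0],
  [-20,-20,-80,0],
  [-50,-40,-100,0],
  [-100,-60,-110,0],
  [-150,-60,-110,0],
  [-200,-60,-110,0],
  [-230,-60,-110,0],
  [-230,-60,-110,0],
])

```text
clock: 7.95
position: [0.5507, -0.0364, 0.4017]
ee_rot: [2.27, 2.17, -0.001]
force: [0.7, 0.4, 0.5]
width: 0.656
```

```bash
python3 - <<'E'
from h import *
print(pose())
a=arm.get_image("scene");b=arm.get_image("top")
cv2.imwrite("pics/s2f.png",a[:,:,::-1]);cv2.imwrite("pics/t2f.png",b[:,:,::-1])
cv2.imwrite("pics/s2.png",cv2.resize(a[95:175,270:370],None,fx=7,fy=7,interpolation=cv2.INTER_CUBIC)[:,:,::-1])
cv2.imwrite("pics/t2.png",cv2.resize(np.clip(b[120:320,95:235]*1.6,0,255).astype(np.uint8),None,fx=3,fy=3,interpolation=cv2.INTER_CUBIC)[:,:,::-1])
cv2.imwrite("pics/t2c.png",cv2.resize(np.clip(b[230:300,125:205]*1.6,0,255).astype(np.uint8),None,fx=8,fy=8,interpolation=cv2.INTER_CUBIC)[:,:,::-1])
E
```

```text
(array([ 0.55071727, -0.03644308,  0.40166901]), array([[ 4.49421019e-02,  9.98989168e-01,  9.21807234e-04],
       [ 9.98988634e-01, -4.49407609e-02, -1.42723736e-03],
       [-1.38436795e-03,  9.85017996e-04, -9.99998557e-01]]), np.float64(-0.04495592406169749))
```

View pics/s2.png

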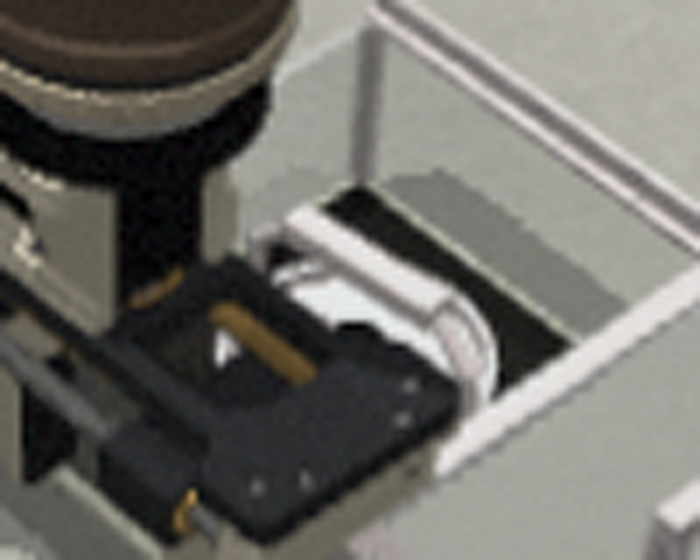

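View pics/t2.png

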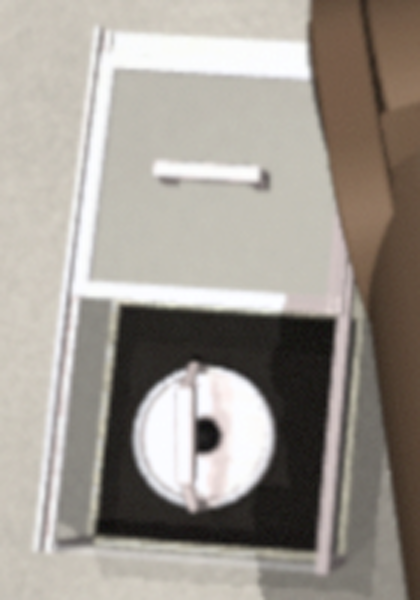

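View pics/t2c.png

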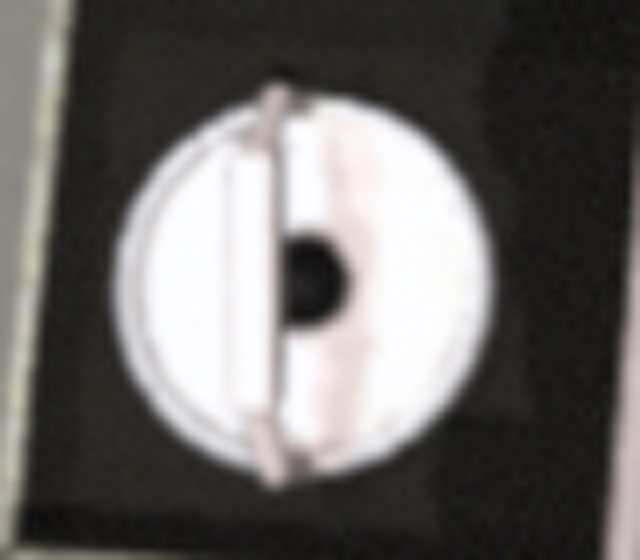

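```bash
python3 - <<'E'
from h import *
np.set_printoptions(precision=4,suppress=True)
T=lambda x,y:(125+x/8-.44,230+y/8-.44)
S=lambda x,y:(270+x/7-.43,95+y/7-.43)
q=onz("top",[T(274,150),T(269,408),T(231,150),T(226,408)],.083);print(q,q.mean(0),[np.arctan2(*(q[i]-q[i+1])[[1,0]]) for i in(0,2)])
t=cv2.imread("pics/t2f.png")[230:300,125:205]
g=cv2.cvtColor(t,cv2.COLOR_BGR2GRAY)
m=(g>75).astype(np.uint8)
c=max(cv2.findContours(m[5:65,12:64],0,2)[0],key=cv2.contourArea);(cx,cy),r=cv2.minEnclosingCircle(c);e=cv2.fitEllipse(c);print(e,r)
print("dish rim",onz("top",[(e[0][0]+137,e[0][1]+235)],.028))
p=S(317,216),S(450,298)
b=onz("scene",[S(298,208),S(445,305)],.083);print("scene bar ends",b,b.mean(0))
h=onz("top",[(95+152/3,120+168/3),(95+265/3,120+176/3)],.135);print("handle",h)
E
```

```text
[[0.4636 0.2087 0.083 ]
 [0.3916 0.2062 0.083 ]
 [0.4633 0.221  0.083 ]
 [0.3912 0.2184 0.083 ]] [0.4274 0.2136 0.083 ] [np.float64(0.03453761928006998), np.float64(0.03607256055931869)]
((25.36052131652832, 30.1756534576416), (45.89537048339844, 47.19384765625), 36.20983123779297) 24.716964721679688
dish rim [[0.4263 0.2136 0.028 ]]
scene bar ends [[0.3912 0.2129 0.083 ]
 [0.4654 0.2153 0.083 ]] [0.4283 0.2141 0.083 ]
handle [[0.6188 0.2327 0.135 ]
 [0.6141 0.1487 0.135 ]]
```

```bash
python3 - <<'E'
from h import *
rows([.4278,.2138,.32],1.606)
E
```

```text
pos [ 0.5508 -0.033   0.4016] yang -0.0401 z [ 1.2e-03  5.0e-04 -1.0e+00] shift [ 241.6 -132.9   81.6] twist -1.6461
```

Call:
move_arm([
  [15,-8,4,-0.1],
  [45,-25,12,-0.25],
  [80,-44,20,-0.4],
  [115,-63,30,-0.57],
  [150,-82,40,-0.74],
  [180,-99,52,-0.91],
  [205,-113,62,-1.08],
  [225,-124,70,-1.25],
  [237,-130,78,-1.42],
  [241.6,-133,81,-1.57],
  [241.6,-133,81,-1.646],
  [241.6,-133,81,-1.646],
  [241.6,-133,81,-1.646],
], grip=50)

```text
clock: 9.68
position: [0.4274, 0.2139, 0.32]
ee_rot: [-0.054, 3.141, 0.0]
force: [-0.4, -0.6, 0.3]
width: 0.546
```

```bash
python3 - <<'E'
from h import *
a=arm.get_image("scene");b=arm.get_image("top")
rows([.4278,.2138,.2365],1.606);print(arm.observe()["joints"])
cv2.imwrite("pics/s3.png",cv2.resize(a[40:220,220:460],None,fx=3,fy=3,interpolation=cv2.INTER_CUBIC)[:,:,::-1])
cv2.imwrite("pics/t3.png",cv2.resize(b[200:320,95:235],None,fx=4,fy=4,interpolation=cv2.INTER_CUBIC)[:,:,::-1])
E
```

```text
pos [0.4275 0.2135 0.3199] yang 1.6052 z [ 4.e-04 -0.e+00 -1.e+00] shift [-0.3  0.3 83.4] twist -0.0008
[ 0.15986935  0.47202854 -0.97042507  1.97286452  0.48126267  0.9458392
  0.55321624]
```

View pics/s3.png

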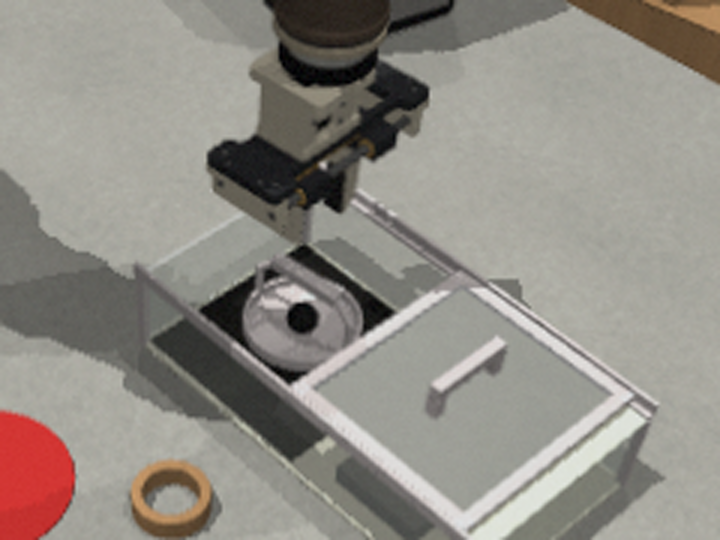

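View pics/t3.png

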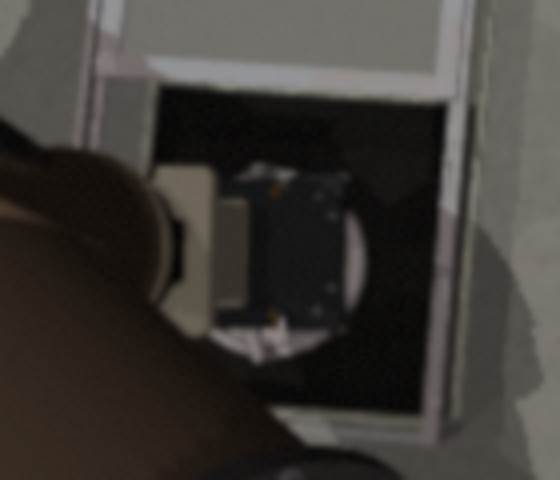

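Call:
move_arm([
  [0,0,6,0],
  [0,0,18,0],
  [0,0,32,0],
  [0,0,46,0],
  [0,0,60,0],
  [0,0,72,0],
  [0,0,80,0],
  [0,0,83,0],
  [0,0,83,0],
  [0,0,83,0],
])

```text
clock: 11.02
position: [0.4278, 0.2133, 0.2371]
ee_rot: [-0.055, 3.14, 0.0]
force: [1.3, -0.0, 0.0]
width: 0.542
```

Call:
move_arm([
  [0,0,0,0],
  [0,0,0,0],
  [0,0,0,0],
  [0,0,0,0],
], grip=19, grip_force=5)

```text
clock: 11.52
position: [0.4276, 0.2132, 0.2367]
ee_rot: [-0.055, 3.141, -0.0]
force: [0.9, -0.2, 0.5]
width: 0.214
```

Call:
move_arm([
  [0,0,0,0],
  [0,0,0,0],
], grip=16)

```text
clock: 11.78
position: [0.4276, 0.2132, 0.2367]
ee_rot: [0.055, -3.141, 0.0]
force: [-0.1, -0.3, 0.7]
width: 0.177
```

Call:
move_arm([
  [0,0,0,0],
  [0,0,0,0],
  [0,0,0,0],
], grip=10)

```text
clock: 12.15
position: [0.4276, 0.2132, 0.2366]
ee_rot: [0.055, -3.141, 0.0]
force: [0.5, -0.1, -1.0]
width: 0.152
```

Call:
move_arm([
  [0,0,0,0],
  [0,0,0,0],
], grip=0, grip_force=20)

```text
clock: 12.4
position: [0.4276, 0.2132, 0.2366]
ee_rot: [0.055, -3.141, 0.0]
force: [0.2, -0.0, -2.7]
width: 0.148
```

```bash
python3 - <<'E'
from h import *
a=arm.get_image("scene")
rows([.4278,.2138,.2365],1.606);print(arm.observe()["force"])
cv2.imwrite("pics/s4.png",cv2.resize(a[90:190,270:390],None,fx=6,fy=6,interpolation=cv2.INTER_CUBIC)[:,:,::-1])
E
```

```text
pos [0.4276 0.2131 0.2366] yang 1.6058 z [-2.e-04 -2.e-04 -1.e+00] shift [-0.3  0.7  0.1] twist -0.0002
[ 0.43059351  0.21443861 -1.71569646]
```

View pics/s4.png

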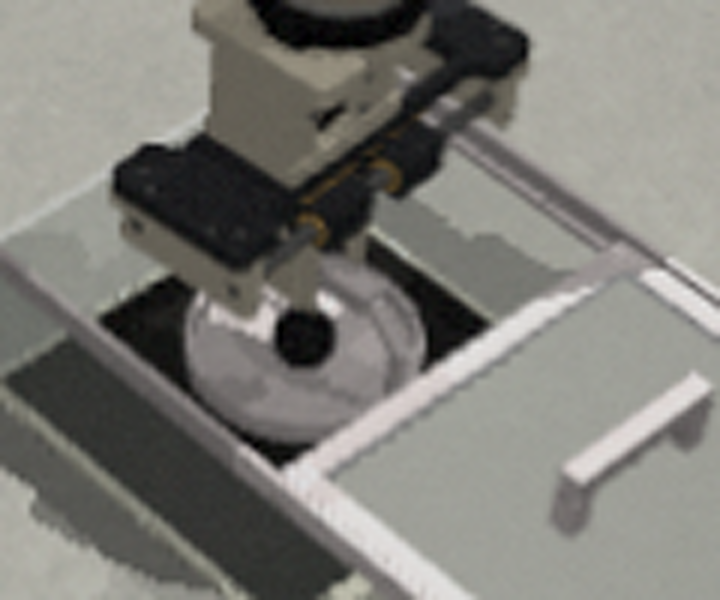

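The dish is gripped, with the ball centred at (304,338) in the crop. I'll lift gently.

Call:
move_arm([
  [0,0,-0.5,0],
  [0,0,-1.5,0],
  [0,0,-3,0],
  [0,0,-5,0],
  [0,0,-8,0],
  [0,0,-12,0],
  [0,0,-17,0],
  [0,0,-23,0],
  [0,0,-30,0],
  [0,0,-37,0],
  [0,0,-44,0],
  [0,0,-50,0],
  [0,0,-55,0],
  [0,0,-59,0],
  [0,0,-62,0],
  [0,0,-64,0],
  [0,0,-65,0],
  [0,0,-65,0],
  [0,0,-65,0],
])

```text
clock: 14.82
position: [0.4276, 0.2132, 0.3016]
ee_rot: [0.055, -3.141, 0.0]
force: [0.2, -0.6, -2.5]
width: 0.152
```

```bash
python3 - <<'E'
from h import *
a=arm.get_image("scene");o=arm.observe()
print(pose()[0],o["force"],o["width"],o["ft_torque"])
cv2.imwrite("pics/s5.png",cv2.resize(a[60:190,260:400],None,fx=4.5,fy=4.5,interpolation=cv2.INTER_CUBIC)[:,:,::-1])
E
```

```text
[0.42757692 0.2132084  0.30160991] [-0.68799683  0.22929569 -2.47175244] 0.1531004697781734 [ 0.13866934 -0.15887935  0.00644313]
```

View pics/s5.png

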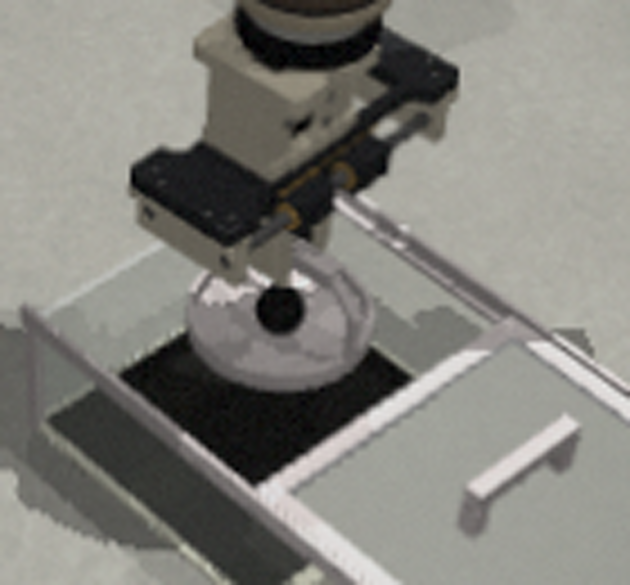

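Lifted cleanly, with the ball in the middle at crop (280,308). I'll continue up 75 mm.

Call:
move_arm([
  [0,0,-1,0],
  [0,0,-3,0],
  [0,0,-6,0],
  [0,0,-10,0],
  [0,0,-15,0],
  [0,0,-21,0],
  [0,0,-28,0],
  [0,0,-36,0],
  [0,0,-44,0],
  [0,0,-51,0],
  [0,0,-57,0],
  [0,0,-63,0],
  [0,0,-68,0],
  [0,0,-72,0],
  [0,0,-74,0],
  [0,0,-75,0],
  [0,0,-75,0],
  [0,0,-75,0],
  [0,0,-75,0],
])

```text
clock: 17.25
position: [0.4276, 0.2132, 0.3766]
ee_rot: [0.055, -3.141, 0.0]
force: [0.4, 0.2, -2.4]
width: 0.153
```

```bash
python3 - <<'E'
from h import *
a=arm.get_image("scene");o=arm.observe()
p,r,y=pose();print(p,o["force"],o["width"])
rows([.544,-.233,.3766],1.606)
m=cv2.imread("pics/s2f.png");
for n in("scene0","top0"):
    g=cv2.cvtColor(cv2.imread(f"pics/{n}.png"),cv2.COLOR_BGR2HSV)
    k=((g[...,2]<45)&(g[...,1]<90)).astype(np.uint8)
    for c in cv2.findContours(k,0,2)[0]:
        if cv2.contourArea(c)>1500:
            e=cv2.fitEllipse(c);print(n,e,onz(n.strip("0"),[e[0]],.003))
cv2.imwrite("pics/s6.png",cv2.resize(a[40:190,250:410],None,fx=4,fy=4,interpolation=cv2.INTER_CUBIC)[:,:,::-1])
E
```

```text
[0.42760273 0.21325995 0.37664454] [ 0.20055458  0.07091394 -2.30685371] 0.15280334532312875
pos [0.4276 0.2133 0.3766] yang 1.606 z [-1.e-04 -0.e+00 -1.e+00] shift [-100.6 -450.1    0. ] twist -0.0
scene0 ((370.73114013671875, 385.0294494628906), (48.952972412109375, 80.05781555175781), 41.97071075439453) [[ 0.93729756 -0.17173831  0.003     ]]
scene0 ((280.3786926269531, 332.26617431640625), (50.40257263183594, 51.87062454223633), 92.65284729003906) [[ 0.73096153 -0.22535456  0.003     ]]
scene0 ((221.7314910888672, 280.03228759765625), (59.201541900634766, 68.52115631103516), 75.75028991699219) [[ 0.54872192 -0.23667886  0.003     ]]
scene0 ((314.41766357421875, 26.09453582763672), (56.423648834228516, 128.39874267578125), 89.22251892089844) [[-0.02495273  0.65845763  0.003     ]]
scene0 ((144.48272705078125, 40.28396987915039), (67.4233169555664, 124.82184600830078), 139.87823486328125) [[-0.38370925  0.1599319   0.003     ]]
top0 ((534.8485717773438, 366.343017578125), (45.00961685180664, 64.92012023925781), 24.427766799926758) [[ 0.19328466 -0.69119317  0.003     ]]
top0 ((349.2601318359375, 220.5966796875), (61.21665954589844, 62.794795989990234), 133.1512908935547) [[ 0.54410024 -0.23323019  0.003     ]]
top0 ((339.13690185546875, 53.82844924926758), (44.432167053222656, 66.98331451416016), 15.732925415039062) [[ 0.98506671 -0.21054854  0.003     ]]
```

View pics/s6.png

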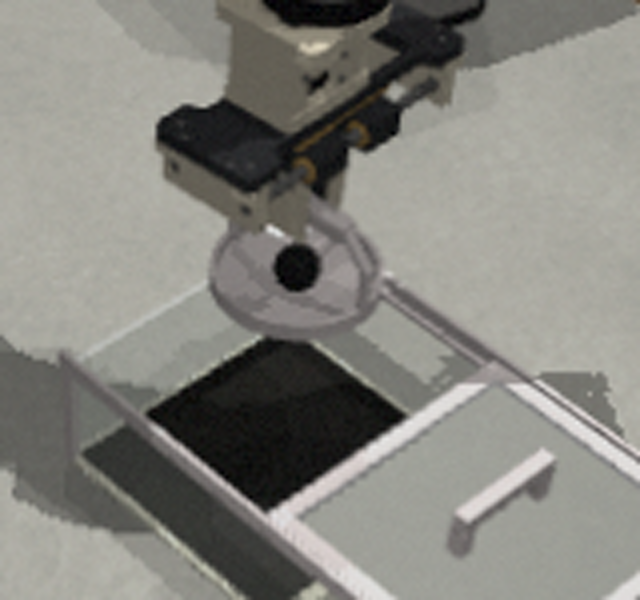

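Call:
move_arm([
  [-0.4,-2,0,0],
  [-1.5,-6.8,0,0],
  [-3.3,-14.6,0,0],
  [-5.8,-25.4,0,0],
  [-8.8,-39,0,0],
  [-12.6,-55.6,0,0],
  [-16.8,-74.1,0,0],
  [-21,-92.6,0,0],
  [-25.2,-111.2,0,0],
  [-29.4,-129.7,0,0],
  [-33.6,-148.2,0,0],
  [-37.4,-164.8,0,0],
  [-40.7,-179.4,0,0],
  [-43.6,-192.1,0,0],
  [-46,-202.8,0,0],
  [-48,-211.6,0,0],
  [-49.5,-218.4,0,0],
  [-50.7,-223.3,0,0],
  [-51.3,-226.2,0,0],
  [-51.3,-226.2,0,0],
])

```text
clock: 19.8
position: [0.4868, -0.0111, 0.3767]
ee_rot: [0.055, -3.141, -0.0]
force: [-0.1, -0.5, -1.4]
width: 0.151
```

```bash
python3 - <<'E'
from h import *
a=arm.get_image("scene");o=arm.observe()
rows([.546,-.235,.3766],1.606);print(o["force"],o["width"],o["joints"])
cv2.imwrite("pics/s7.png",a[:,:,::-1])
E
```

```text
pos [ 0.4868 -0.0108  0.3767] yang 1.6062 z [ 0.e+00  1.e-04 -1.e+00] shift [-5.130e+01 -2.261e+02  1.000e-01] twist 0.0002
[ 0.28972723 -0.11261302 -1.80769204] 0.14873405666701522 [ 0.68308959  0.41544769 -1.00727479  1.88157868  0.40073309  1.06432766
  1.12016224]
```

View pics/s7.png

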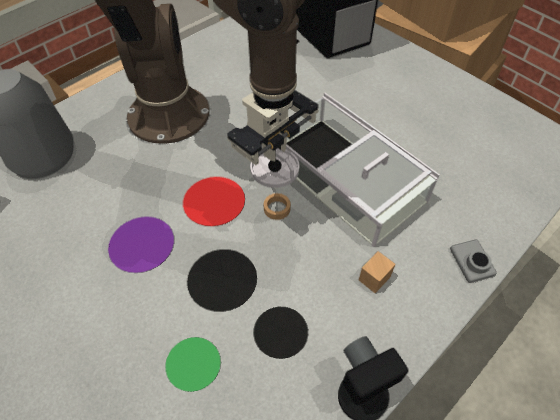

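Halfway there: the ball is still centred at (274,166), and the tape and carton are untouched. I'll do the second half.

Call:
move_arm([
  [-0.4,-2,0,0],
  [-1.5,-6.8,0,0],
  [-3.3,-14.6,0,0],
  [-5.8,-25.4,0,0],
  [-8.8,-39,0,0],
  [-12.6,-55.6,0,0],
  [-16.8,-74.1,0,0],
  [-21,-92.6,0,0],
  [-25.2,-111.2,0,0],
  [-29.4,-129.7,0,0],
  [-33.6,-148.2,0,0],
  [-37.4,-164.8,0,0],
  [-40.7,-179.4,0,0],
  [-43.6,-192.1,0,0],
  [-46,-202.8,0,0],
  [-48,-211.6,0,0],
  [-49.5,-218.4,0,0],
  [-50.7,-223.3,0,0],
  [-51.3,-226.1,0,0],
  [-51.3,-226.1,0,0],
])

```text
clock: 22.35
position: [0.546, -0.2352, 0.3767]
ee_rot: [0.055, -3.141, -0.0]
force: [0.5, -0.2, -1.9]
width: 0.149
```

Call:
move_arm([
  [0,0,0.5,0.01],
  [0,0,1.5,0.03],
  [0,0,3,0.06],
  [0,0,5,0.1],
  [0,0,7,0.15],
  [0,0,9,0.21],
  [0,0,11,0.27],
  [0,0,13,0.34],
  [0,0,15,0.41],
  [0,0,17,0.48],
  [0,0,19,0.55],
  [0,0,21,0.61],
  [0,0,23,0.66],
  [0,0,24.5,0.71],
  [0,0,26,0.75],
  [0,0,27,0.78],
  [0,0,27.7,0.8],
  [0,0,28,0.81],
  [0,0,28,0.81],
])

```text
clock: 24.72
position: [0.546, -0.2352, 0.3487]
ee_rot: [1.187, 2.909, -0.0]
force: [-0.1, 0.3, -2.7]
width: 0.15
```

```bash
python3 - <<'E'
from h import *
a=arm.get_image("scene");o=arm.observe()
rows([.546,-.235,.33],-.041);print(o["force"],o["width"],o["joints"],o["clock"])
cv2.imwrite("pics/s8.png",cv2.resize(a[150:330,130:310],None,fx=3.3,fy=3.3,interpolation=cv2.INTER_CUBIC)[:,:,::-1])
E
```

```text
pos [ 0.546  -0.2352  0.3488] yang 0.7961 z [ 1.e-04 -1.e-04 -1.e+00] shift [ 0.2  0.1 18.8] twist 0.8371
[ 0.57403472  0.08772652 -2.16081906] 0.150999728134132 [ 0.79968321  0.53791575 -0.70908638  1.67684212  0.389557    1.07285727
  0.76720169] 24.775
```

View pics/s8.png

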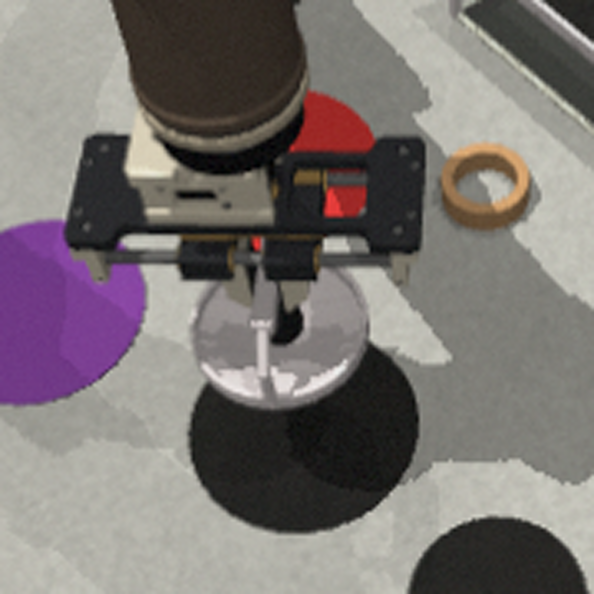

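Call:
move_arm([
  [0,0,0.3,0.01],
  [0,0,1,0.03],
  [0,0,2,0.06],
  [0,0,3,0.1],
  [0,0,4.5,0.15],
  [0,0,6,0.21],
  [0,0,7.5,0.28],
  [0,0,9,0.35],
  [0,0,10.5,0.42],
  [0,0,12,0.49],
  [0,0,13.5,0.56],
  [0,0,15,0.63],
  [0,0,16,0.69],
  [0,0,17,0.74],
  [0,0,17.5,0.78],
  [0,0,18,0.81],
  [0,0,18,0.83],
  [0,0,18,0.837],
  [0,0,18,0.837],
  [0,0,18,0.837],
])

```text
clock: 27.28
position: [0.546, -0.2352, 0.3307]
ee_rot: [2.266, 2.176, 0.0]
force: [-0.3, -0.0, -1.9]
width: 0.151
```

Call:
move_arm([
  [0,0,0,0],
  [0,0,0,0],
  [0,0,0,0],
  [0,0,0,0],
  [0,0,0,0],
  [0,0,0,0],
  [0,0,0,0],
  [0,0,0,0],
])

```text
clock: 28.28
position: [0.5461, -0.2352, 0.3308]
ee_rot: [2.267, 2.175, -0.0]
force: [-0.6, -0.3, -2.8]
width: 0.147
```

```bash
python3 - <<'E'
from h import *
a=arm.get_image("scene");b=arm.get_image("top");o=arm.observe()
rows([.546,-.235,.3306],-.041);print(o["force"],o["width"],o["clock"],abs(o["dq"]).max())
cv2.imwrite("pics/s9f.png",a[:,:,::-1])
cv2.imwrite("pics/s9.png",cv2.resize(a[170:330,150:310],None,fx=3.7,fy=3.7,interpolation=cv2.INTER_CUBIC)[:,:,::-1])
cv2.imwrite("pics/t9.png",b[:,:,::-1])
print(proj("scene",[[.546,-.235,.121],[.546,-.235,.1]]))
E
```

```text
pos [ 0.546  -0.2352  0.3307] yang -0.041 z [ 0.e+00 -1.e-04 -1.e+00] shift [ 0.2 -0.1  0.1] twist -0.0
[ 0.25306667  1.11140005 -1.82028542] 0.14842073680759327 28.375 0.0012312175130649475
[[215.15761866 252.01653875]
 [216.38537531 257.18317288]]
```

View pics/s9.png

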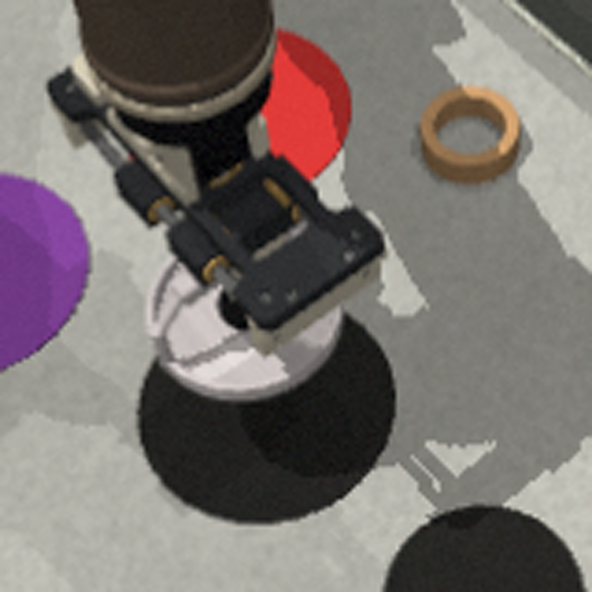

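View pics/t9.png

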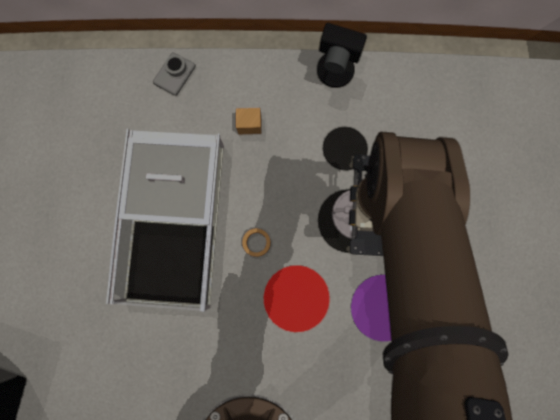

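View pics/s9f.png

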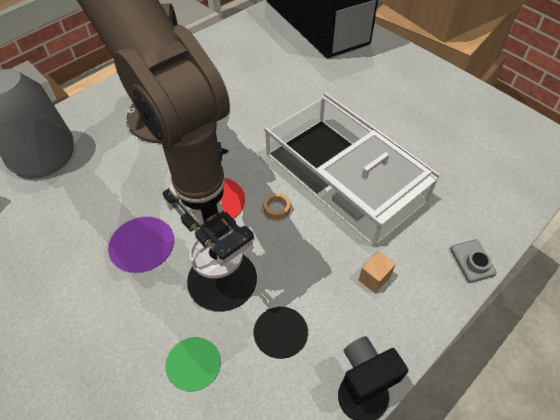

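The dish hangs level over the mat. The visible part of the ball is near (213,253), and the predicted centre is (215,252). The window is open, and the tape (277,206) and carton (377,271) are where they were. I'm handing in.

```bash
python3 -c "
from cell import arm
print(arm.sign_off())"
```

```text
the job is handed in; nothing more can be done
None
```

I carried out the whole task and handed it in at about 28 s of the 72 s allowed. Sign-off reports no verdict, so the result rests on my own last checks.

- **Window:** I gripped its handle and slid it until it met the stop, about 160 mm further. It was already roughly 25 mm open at the start. It still looked fully open in the last pictures.
- **Dish:** I lifted it straight up by the arch bar in gentle ramps and carried it to the large black mat. There I turned it about 94°, so by the arm's reading the bar lies across the case.
- **Final pose:** The gripper is within about 1 mm of the mat centre I measured, and the tool axis is vertical. The dish underside is about 100 mm up, and the arm was still. The two cameras put the mat centre about 5 mm apart; I aimed between them.
- **Grip and ball:** The fingers read about 13.6 mm on the 14 mm bar, and the dish's weight shows on the wrist. The ball looked centred in every picture. In the last one the gripper partly hides it, but the visible part is within about 2 pixels of where it should be.
- **Bystanders:** The tape and carton appear where they were at the start.

No check failed.

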